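# Load a tube rack into the shaker's sprung nest

## Task

Load the orange tube rack into the nest on top of the shaker: tuck one short end of its skirt under the yellow lip, push the black spring bar back with it (the platform is loose and gives a little first), and lower the other end down inside the red end stop, so that the rack lies flat and fully home, held between spring bar and stop. Never tip the rack beyond about 45 degrees, and leave the other two racks, the marker pen and the blue-capped bottle where they are.

Things in the scene. Friction and masses are not known exactly. Their poses are not given: they have to be found in the camera images.
- orange_rack_center (a point): Orange tube rack: skirt 128 x 66 mm, 7 mm high; on it, centred, a body 94 x 54 mm (ledges 17 mm wide at the short ends, 6 mm at the sides), solid up to 42 mm, fixed tube caps to 47 mm; 170 to 360 g; both ends alike. Point: its centre, 23.5 mm above its underside; x along its length, z up. The one to load; it stands on the bench in a row with the green and blue ones, in any order.
- orange_rack: The same orange rack; origin at the centre of its underside, axes as above. Can be lifted by its body, across the 54 mm.
- nest (a point): Centre of the nest on top of the shaker (fixed white box 270 x 190 mm), on its aluminium floor, 95 mm above the bench: the seated rack's underside centre goes here, its length along x. x points from the lip to the end stop, z up. Side guides 5 mm high, 6 mm thick, inner faces at y = -35 and +35 mm, x from -62 to +62 mm.
- platform (a joint): The shaker's dark platform, 230 x 150 mm, carries the whole nest (floor, guides, stop, lip, spring bar). The drive being off, it idles along nest x: about 2.5 N shifts it and it stays where left. 0 = furthest from the lip's side, 0.014 m = furthest towards nest -x, where it meets a hard end. So pushing at the spring bar first shifts the platform to its end; only then does the bar give.
- end_stop (a point): Middle of the red end stop's inner face, on the nest floor, at nest x = +64 mm. The stop is 6 mm high, 10 mm thick, 70 mm wide. Axes as the nest's.
- lip_edge (a point): Lower free edge (middle) of the yellow lip at the nest end nearer the robot: nest x = -55 mm, 11 mm above the nest floor. The lip is 82 mm wide, 4 mm thick and reaches back to x = -101 mm; cheeks under it are 68 mm apart. Lip and spring bar keep a rack from going straight down, and slid in level above the stop its skirt is too high for the lip.
- spring_bar (a joint): Black bar under the lip, 60 mm wide, from 1 to 9 mm above the nest floor, that slides back (towards nest -x) against a spring: 0 = at rest, face at nest x = -60 mm; 0.008 m = fully back. It takes 3.5 N to start it and 0.7 N more per mm. The seated rack holds it back by about 4 mm, and is pressed against the end stop by it.
- green_rack_center (a point): Green tube rack: skirt 128 x 66 mm, 7 mm high; on it, centred, a body 94 x 54 mm (ledges 17 mm wide at the short ends, 6 mm at the sides), solid up to 42 mm, fixed tube caps to 47 mm. Point: its centre, 23.5 mm up. Leave alone.
- blue_rack_center (a point): Blue tube rack: skirt 128 x 66 mm, 7 mm high; on it, centred, a body 94 x 54 mm (ledges 17 mm wide at the short ends, 6 mm at the sides), solid up to 42 mm, fixed tube caps to 47 mm. Point: its centre, 23.5 mm up. Leave alone.
- marker: Black and red marker pen, 136 mm long, 15 mm thick, lying beyond the racks; origin near its middle, underside. Leave alone.
- bottle: Reagent bottle with blue cap, 64 mm across, 130 mm high; origin at the centre of its foot. Leave alone.

How it is judged:
By the outcome, as a careful person would: the job done as asked, in the order asked, and still so for the second after the job is handed in, with the robot touching nothing.
It also fails if it takes over 43 s, if anything falls off the work surface, if the arm or the gripper's body presses on something with over 40 N, if the wrist force passes 120 N, or if a joint passes its speed limit or range.

## Robot

A 6-joint arm with a two-finger parallel gripper is mounted at the origin on the work surface. World frame = base frame: x ahead of the robot, y to its left, z up, the work surface at z = 0. Lengths are in m, angles in degrees, forces in N, time in s.
With the tool pointing down it reaches from about 0.375 to 0.9 m from the base axis. Payload 3.1 kg.
Tool frame: the origin (TCP) lies on the centre line of the jaws, within the pads' length; the fingertips stand 25 mm ahead of it and the grasp point (between the pads) lies 6 mm ahead of it; z points along the fingers, y is the line along which they close (so a half turn about z gives the same grasp; the last joint's range is limited). The gripper opens to 87 mm and grips with 3 to 60 N. Pads are 19 mm wide; open, the fingers measure 117 mm over their backs; the gripper's body (75 mm by 190 mm) begins 51 mm behind the grasp point.
Start: joints at [-83.795, 30.224, 82.088, -0, 67.689, -10.227], TCP at [0.177, -0.599, 0.248] pointing down, gripper open.
Joint ranges: [-176.69, 176.69], [-43.24, 126.21], [12.49, 139.97], [-82, 262], [0, 151.66], [-163.58, 163.58]. Speed limits (degrees/s): [159.86, 159.86, 180, 180, 180, 180].

## Interface

Orientations are given as a 3x3 rotation matrix whose columns are the frame's x, y, z axes.
In Python, from rig import bot, cams, models gives the robot as it stands. The module is installed in compiled form; this text tells all that it offers.
- The arm moves only by the shell command python3 -m handwheel 'ROWS' [OPENING]. ROWS is JSON, a list of rows, each a list of 6 numbers: the shift along the world's x, y, z each as a share of 1 m, from -1 to 1, then the turn, a rotation vector about the world's x, y, z each as a share of 2 rad, from -1 to 1. In form: [[dx, dy, dz, wx, wy, wz], ...]. A call has exactly 8 rows; each row is the pose to reach, as a shift and turn from the pose commanded when the call began; what a row does not reach only later rows make up. A row lasts 1/12 s, in which the tool goes at most 41.7 mm and 7.16 degrees, less where a joint would pass 70% of its speed; a pose out of reach is approached as far as the arm can. A call with a number of a shift or a turn outside -1 to 1 is refused whole. A call with a gripper value outside its range is refused whole. OPENING is the opening, from -1 (shut) to 1 (fully open), so that 0 is half open, set as the call begins (- or left out, the last holds). The fingers move at their own pace and stop on an object; the grip force is fixed at half the most. Time passes only in rows, so rows that repeat a pose let the fingers close, or fill a call up. It gives the time, the measured TCP pose, the force, the opening and the grip force at its end, in the units of the state.
- bot.read_state(): the state, without advancing time (a new reading comes with each control period).
- cams.capture(name): name is "scene" or "top" or "wrist"; returns (picture, depth): 384x512x3 uint8, blue, green, red; 384x512 float32, m along the optical axis (not along the pixel's ray), 0 where there is no reading.
- cams.calibration(name): a dict with "mtx" (3x3 intrinsics, pixels), "R" (3x3) and "t" (3): a world point X has camera coordinates R X + t; the wrist camera has in their place "tool_from_camera" (4x4, takes a point from camera to tool coordinates, whose origin is the TCP and whose axes are the flange's). Camera axes: x right, y down, z forward; pixel columns grow to the right and rows downward; lengths in m; the calibration is good to about 2 mm. A picture is of the moment at which its call begins: read the wrist's pose just before it. calibration takes no time and is no camera call.
- bot.hand_in(): hands the job in; it is judged then, once.
Trained networks look in the newest picture that a camera, given by its name, has taken for a name from the list of things; names that differ only in an ending like _2 or _b are one class to them, and where a whole thing is asked for, a point or a joint stands for the part that bears it (a point fixed in the world has none). Each returns a list of dicts, best first, with "conf" (0 to 1); they miss things now and then, are a little off and sometimes report something else, mostly with a low value. They report only what shows in the picture. A call takes as long as a camera call.
- models.spot_in(query, camera): "position" ([column, row] in pixels, amid what is visible of it).
- models.tip_of(query, camera): "position" ([column, row] in pixels: a listed point, or the origin of a listed thing).
The state is a dict: "time_s": time; "joint_positions": joint angles; "qvel": joint speeds; "tau": joint torques, N m; "position": TCP position; "tcp_rot": TCP orientation; "force": force on the tool from outside, world axes, zero at the start; "moment": the same for the moment, N m; "opening": opening from 0.0 (shut) to 1.0 (fully open); "grasp_force": force on a finger pad.
Only numpy, scipy, OpenCV 4.12 (cv2) and the standard library are available. Lean on these libraries where they do the work, as an engineer would, in place of code of your own. Each camera call takes 0.05 s, during which the arm holds its last target. There are 200 camera calls.

## Working session

There is one attempt and no reset: what is moved stays moved. The work goes in short steps, Python scripts to look and compute and a shell command to move; the robot and the scene stay as the last step left them, time stands still between calls to the robot, and variables do not carry over. Pictures are saved under pics/ and viewed, at most 10 in all, crops included, and the job is handed in when it is done.

```bash
mkdir -p pics
cat > h.py <<'E'
import numpy as np, cv2
from rig import bot, cams, models
def world(cam,px,d=None,z=None):
    c=cams.calibration(cam); K=c["mtx"]
    r=np.linalg.inv(K)@np.array([px[0],px[1],1.0])
    if cam=="wrist":
        s=bot.read_state(); T=np.array(c["tool_from_camera"]); R=np.array(s["tcp_rot"])
        M=R@T[:3,:3]; o=R@T[:3,3]+np.array(s["position"])
    else:
        R=np.array(c["R"]);M=R.T;o=-R.T@np.array(c["t"])
    r=M@r
    return o+r*(d if z is None else (z-o[2])/r[2])
E
python3 - <<'E'
from h import *
np.set_printoptions(precision=4,suppress=True)
Z=dict(orange_rack_center=.0235,green_rack_center=.0235,blue_rack_center=.0235,nest=.095,end_stop=.095,lip_edge=.106,marker=0,bottle=0)
ims=[]
for c in("top","scene"):
    im,d=cams.capture(c); ims.append(im); np.save(c+"_d.npy",d); cv2.imwrite(c+".png",im)
    for q,z in Z.items():
        for r in models.tip_of(q,c)[:2]:
            print(c,q,round(r["conf"],2),np.round(r["position"],1),world(c,r["position"],z=z))
cv2.imwrite("pics/top.png",ims[0]);cv2.imwrite("pics/scene.png",ims[1])
s=bot.read_state();print(s)
E
```

```text
top orange_rack_center 0.88 [272.8 242.2] [ 0.4662 -0.0975  0.0235]
top green_rack_center 0.6 [398.7 236.1] [ 0.481  -0.3885  0.0235]
top blue_rack_center 0.65 [337.8 226.9] [ 0.502  -0.2486  0.0235]
top nest 0.59 [139.4 228.1] [0.4903 0.1929 0.095 ]
top end_stop 0.89 [134.8 195.1] [0.5629 0.2068 0.095 ]
top lip_edge 0.76 [145.4 252.6] [0.4372 0.1743 0.106 ]
top marker 0.72 [303.2 162.8] [ 0.6619 -0.1733  0.    ]
top bottle 0.98 [232.4 156.6] [0.6773 0.0001 0.    ]
scene orange_rack_center 0.62 [245.7 184.9] [ 0.4629 -0.0906  0.0235]
scene green_rack_center 0.75 [141.8 169.2] [ 0.4902 -0.378   0.0235]
scene blue_rack_center 0.95 [185.9 182.2] [ 0.5019 -0.2409  0.0235]
scene blue_rack_center 0.53 [246.3 191.1] [ 0.4852 -0.0811  0.0235]
scene nest 0.55 [362.4 189.1] [0.4726 0.1914 0.095 ]
scene end_stop 0.71 [364.1 217. ] [0.5609 0.204  0.095 ]
scene lip_edge 0.75 [361.2 178.1] [0.4481 0.1841 0.106 ]
scene marker 0.87 [179.4 235.4] [ 0.6543 -0.1848  0.    ]
scene bottle 0.7 [252.3 262.1] [ 0.6736 -0.0015  0.    ]
scene bottle 0.24 [143.7 167.5] [ 0.4567 -0.3978  0.    ]
{'time_s': 0.9, 'joint_positions': array([-83.7968,  30.2225,  82.0873,  -0.0011,  67.6897, -10.2282]), 'qvel': array([ 0.0126, -0.0289, -0.0256,  0.001 ,  0.0906, -0.0301]), 'tau': array([  0.0017, -43.9991, -17.699 ,   0.0635,   0.0502,  -0.    ]), 'position': array([ 0.1768, -0.5994,  0.2476]), 'tcp_rot': array([[ 0.9592,  0.2829, -0.    ],
       [ 0.2829, -0.9592, -0.    ],
       [-0.    ,  0.    , -1.    ]]), 'force': array([ 0.469 , -0.3465, -0.1381]), 'moment': array([-0.0676, -0.0691,  0.0662]), 'grasp_force': 0.0, 'opening': 0.9977496948761488}
```

View pics/top.png

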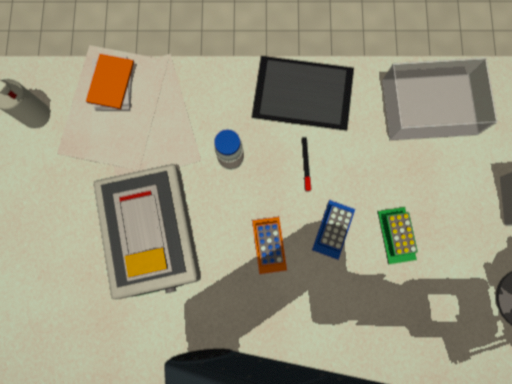

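View pics/scene.png

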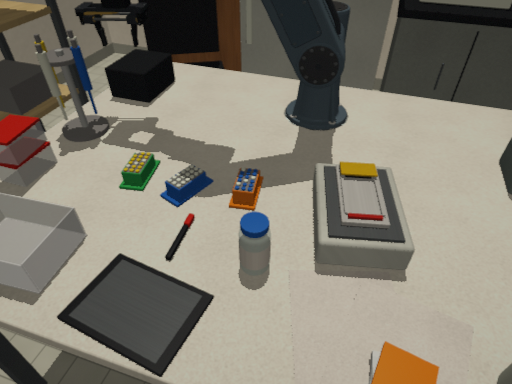

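```bash
python3 -m handwheel '[[0.145,0.26,0,0,0,-0.04],[0.145,0.26,0,0,0,-0.04],[0.145,0.26,0,0,0,-0.04],[0.145,0.26,0,0,0,-0.04],[0.145,0.26,0,0,0,-0.04],[0.145,0.26,0,0,0,-0.04],[0.145,0.26,0,0,0,-0.04],[0.145,0.26,0,0,0,-0.04]]' 1; python3 -m handwheel '[[0.143,0.245,-0.03,0,0,-0.038],[0.143,0.245,-0.03,0,0,-0.038],[0.143,0.245,-0.03,0,0,-0.038],[0.143,0.245,-0.03,0,0,-0.038],[0.143,0.245,-0.03,0,0,-0.038],[0.143,0.245,-0.03,0,0,-0.038],[0.143,0.245,-0.03,0,0,-0.038],[0.143,0.245,-0.03,0,0,-0.038]]'
cat >> h.py <<'E'
def rack(cam="wrist"):
    s=bot.read_state(); im,d=cams.capture(cam)
    hsv=cv2.cvtColor(im,cv2.COLOR_BGR2HSV)
    m=cv2.inRange(hsv,(3,150,60),(17,255,255))
    return s,im,d,m
E
python3 - <<'E'
from h import *
np.set_printoptions(precision=4,suppress=True)
s,im,d,m=rack()
cv2.imwrite("pics/w1.png",np.hstack([im,cv2.cvtColor(m,8)])[:,:,:][::1] if 0 else im)
vs,us=np.nonzero((m>0)&(d>0)); print(len(us))
P=np.array([world("wrist",(u,v),d=d[v,u]) for u,v in zip(us[::2],vs[::2])])
print(s["position"],s["tcp_rot"],np.percentile(P,[0,5,50,95,100],axis=0))
for zl,zh in((0.002,.012),(.03,.05)):
    Q=P[(P[:,2]>zl)&(P[:,2]<zh)&(abs(P[:,0]-.47)<.12)&(abs(P[:,1]+.095)<.1)]
    if len(Q)>20:
        r=cv2.minAreaRect((Q[:,:2]*1000).astype(np.float32)); print(zl,len(Q),r,np.median(Q[:,2]))
print(models.tip_of("orange_rack_center","wrist"), [world("wrist",r["position"],z=.0235) for r in models.tip_of("orange_rack_center","wrist")])
E
```

```text
time_s: 1.57
position: [0.3229, -0.3327, 0.2474]
tcp_rot: [[0.978, 0.21, -0.001], [0.21, -0.978, 0.006], [0.0, -0.006, -1.0]]
force: [-0.3, 0.5, -0.0]
opening: 1.004
grasp_force: 0.0
time_s: 2.23
position: [0.4669, -0.0898, 0.2172]
tcp_rot: [[0.991, 0.137, 0.001], [0.137, -0.991, 0.002], [0.001, -0.002, -1.0]]
force: [-0.6, -0.5, -0.1]
opening: 1.002
grasp_force: 0.0
2143
[ 0.4669 -0.0898  0.2172] [[ 0.9906  0.1367  0.0012]
 [ 0.1367 -0.9906  0.0018]
 [ 0.0014 -0.0017 -1.    ]] [[ 0.3941 -0.195  -0.002 ]
 [ 0.4033 -0.1264  0.0058]
 [ 0.506  -0.087   0.0076]
 [ 0.5237 -0.0572  0.0426]
 [ 0.6225 -0.0392  0.2767]]
0.002 664 ((499.75103759765625, -102.82955932617188), (110.39652252197266, 222.07911682128906), 72.87879943847656) 0.007100778187334761
0.03 343 ((460.9148254394531, -90.349365234375), (93.91918182373047, 53.92148208618164), 7.799725532531738) 0.04170528494927578
[{'position': [258.4, 179.5], 'conf': 0.95}] [array([ 0.4598, -0.0942,  0.0235])]
```

View pics/w1.png

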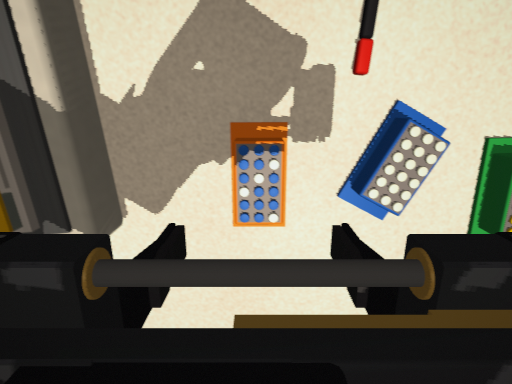

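```bash
python3 -m handwheel '[[-0.006,-0.0005,-0.04,0,0,0],[-0.006,-0.0005,-0.08,0,0,0],[-0.006,-0.0005,-0.12,0,0,0],[-0.006,-0.0005,-0.15,0,0,0],[-0.006,-0.0005,-0.165,0,0,0],[-0.006,-0.0005,-0.175,0,0,0],[-0.006,-0.0005,-0.181,0,0,0],[-0.006,-0.0005,-0.181,0,0,0]]'; python3 -m handwheel '[[0,0,0,0,0,0],[0,0,0,0,0,0],[0,0,0,0,0,0],[0,0,0,0,0,0],[0,0,0,0,0,0],[0,0,0,0,0,0],[0,0,0,0,0,0],[0,0,0,0,0,0]]' -0.2
```

```text
time_s: 3.05
position: [0.4586, -0.0961, 0.0361]
tcp_rot: [[0.992, 0.129, -0.001], [0.129, -0.992, 0.0], [-0.001, -0.0, -1.0]]
force: [-0.4, -0.4, -0.1]
opening: 1.0
grasp_force: 0.0
time_s: 3.72
position: [0.4586, -0.0944, 0.037]
tcp_rot: [[0.991, 0.131, -0.0], [0.131, -0.991, 0.0], [-0.0, -0.001, -1.0]]
force: [0.5, 2.7, 6.3]
opening: 0.621
grasp_force: 30.0
```

```bash
python3 -m handwheel '[[0,0,0.03,0,0,0],[0,0,0.07,0,0,0],[0,0,0.11,0,0,0],[-0.005,0,0.15,0,0,0],[-0.01,0.01,0.19,0,0,0],[-0.02,0.03,0.22,0,0,0],[-0.025,0.055,0.25,0,0,0],[-0.03,0.085,0.26,0,0,0]]'; python3 -m handwheel '[[0,0.035,0.01,0,0,0.01],[0,0.06,0.01,0,0,0.03],[0,0.07,0.01,0,0,0.03],[0,0.075,0.01,0,0,0.03],[0,0.075,0.01,0,0,0.03],[0,0.075,0.01,0,0,0.03],[0,0.075,0.01,0,0,0.03],[0,0.075,0.01,0,0,0.03]]'
python3 - <<'E'
from h import *
np.set_printoptions(precision=4,suppress=True)
s,im,d,m=rack(); cv2.imwrite("pics/w2.png",im); np.save("w2d.npy",d); np.save("w2s.npy",np.c_[s["tcp_rot"],s["position"]])
print(s["position"],s["force"],s["moment"],s["opening"])
R=np.array(s["tcp_rot"]);p=np.array(s["position"])
T=np.array(cams.calibration("wrist")["tool_from_camera"]);print(T)
for q,z in(("nest",.095),("end_stop",.095),("lip_edge",.106),("orange_rack_center",None)):
    for r in models.tip_of(q,"wrist")[:2]:
        print(q,r["conf"],r["position"],world("wrist",r["position"],z=z) if z else "")
E
```

```text
time_s: 4.38
position: [0.4302, -0.0104, 0.3004]
tcp_rot: [[0.992, 0.128, 0.008], [0.128, -0.992, -0.003], [0.007, 0.004, -1.0]]
force: [2.0, 0.2, -2.2]
opening: 0.618
grasp_force: 30.0
time_s: 5.05
position: [0.4289, 0.064, 0.3061]
tcp_rot: [[0.982, 0.188, -0.001], [0.188, -0.982, -0.0], [-0.001, 0.0, -1.0]]
force: [0.6, -0.1, -2.6]
opening: 0.618
grasp_force: 30.0
[0.4289 0.064  0.3061] [ 0.6432 -0.0896 -2.6342] [ 0.0417  0.0316 -0.0054] 0.6178750688191235
[[-0.0004 -0.9598 -0.2806  0.0764]
 [ 1.     -0.0003 -0.0003 -0.0017]
 [ 0.0002 -0.2806  0.9598 -0.1371]
 [ 0.      0.      0.      1.    ]]
nest 0.93 [158.0, 96.1] [0.4928 0.1919 0.095 ]
end_stop 0.77 [150.9, 30.7] [0.5571 0.2057 0.095 ]
lip_edge 0.8 [164.5, 147.8] [0.4386 0.1763 0.106 ]
orange_rack_center 0.83 [254.4, 243.8]
```

View pics/w2.png

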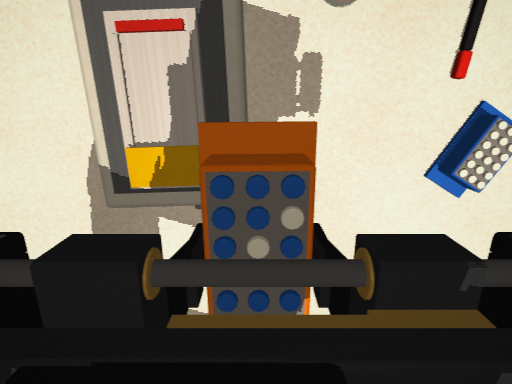

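Run:
```python
from h import *
np.set_printoptions(precision=4,suppress=True)
im=cv2.imread("pics/w2.png"); d=np.load("w2d.npy"); S=np.load("w2s.npy"); R,p=S[:,:3],S[:,3]
c=cams.calibration("wrist");K=np.array(c["mtx"]);T=np.array(c["tool_from_camera"])
def pts(m):
    v,u=np.nonzero(m&(d>0)); z=d[v,u]
    C=np.c_[(u-K[0,2])/K[0,0]*z,(v-K[1,2])/K[1,1]*z,z]
    t=C@T[:3,:3].T+T[:3,3]; return t,t@R.T+p
h=cv2.cvtColor(im,cv2.COLOR_BGR2HSV)
U,V=np.meshgrid(range(512),range(384))
red=((h[...,0]<4)|(h[...,0]>176))&(h[...,1]>150)&(h[...,2]>90)&(U<220)&(V<60)
yel=(h[...,0]>20)&(h[...,0]<32)&(h[...,1]>150)&(h[...,2]>60)&(U<198)&(U>110)
ora=(h[...,0]>3)&(h[...,0]<17)&(h[...,1]>150)&(U>190)&(U<325)&(V>115)&(V<235)
for n,m in(("red",red),("yel",yel)):
    t,w=pts(m); zz=np.median(w[:,2]); w=w[abs(w[:,2]-zz)<.003]; print(n,len(w),zz,cv2.minAreaRect((w[:,:2]*1000).astype(np.float32)))
    # edge direction
t,w=pts(ora); print("ora z tool pct",np.percentile(t[:,2],[2,10,25,50,75,90,98]))
for lo,hi in((-.02,.01),(.02,.036)):
    q=t[(t[:,2]>lo)&(t[:,2]<hi)]
    if len(q): print(lo,len(q),np.median(q[:,2]),q.min(0),q.max(0),np.polyfit(q[:,0],q[:,2],1))
# skirt side edges per row, front edge per column, tool frame
q=t[(t[:,2]>.024)]
print("front",np.percentile(q[:,0],[95,99,100]),"y",np.percentile(q[:,1],[0,1,99,100]))
b=t[(t[:,2]<.004)]; print("body",np.percentile(b[:,1],[0,2,98,100]) if len(b) else None)
# floor/guide edges: depth rows between red and yellow: heights
for v in(50,70,90,110,130):
    mm=np.zeros_like(red); mm[v,75:205]=1; t2,w2=pts(mm); print(v,"u",np.nonzero(mm&(d>0))[1][0],(w2[::2,2]*1000).round(0).astype(int))
```

```text
red 764 0.10078491614777137 ((561.0296630859375, 206.0280303955078), (10.677242279052734, 69.72732543945312), 12.792016983032227)
yel 2709 0.10992949773228639 ((418.000732421875, 173.7688446044922), (45.71995162963867, 81.12020874023438), 12.621405601501465)
ora z tool pct [-0.0055 -0.0047 -0.0008  0.0295  0.0303  0.0308  0.0314]
-0.02 2041 -0.004266594444148286 [ 0.0158 -0.0291 -0.0069] [0.0513 0.0249 0.01  ] [ 0.1448 -0.009 ]
0.02 4098 0.03008944439852776 [ 0.0101 -0.0357  0.02  ] [0.0681 0.0307 0.0357] [0.0899 0.0246]
front [0.0673 0.0679 0.0681] y [-0.0357 -0.0346  0.03    0.0307]
body [-0.0291 -0.0284  0.0243  0.0249]
50 u 75 [  1  75  77  79  77  79  78  84  84  84  84  83  85  83  82  84  84  94
  95  98 101 100  98  95  95  95  94  94  96  95  94  96  95  93  95  96
  95  95  95  95  94  94  94  95  95  95  95  95  94  95  94  94  95  96
  94 100  99 100  96  94  95  96  87  85  85]
70 u 75 [  2   1  -1  76  76  77  79  77  78  84  84  84  85  85  85  86  84  84
  84  95  96  99 100 101  96  94  96  94  93  95  95  94  96  94  96  95
  94  95  94  94  95  93  95  95  96  95  
[... 193 characters left out ...]
5  95  93  95  95  95  95  95  96  94
  96  94  96  94  95  94  94  95  95  95  93  97  96  95  94  96  95  95
  95  95 101 101  99  93  96  95  94  85]
110 u 75 [ -1   1  -2   0   1   1   1  78  79  77  78  78  85  84  85  84  85  84
  84  85  84  84  95  95  99  99  99  94  96  95  94  93  96  96  95  94
  95  95  96  96  94  95  96  95  96  95  95  95  96  95  95  95  94  94
  95  94  94  96 101 100  97  95  94  95  87]
130 u 75 [  0  -1  -1  -2  -1   0  -1   0   2  78  78  78  78  77  84  85  84  85
  83  85  84  84  84  94  96  96 100 100  98  94  96  95  95  94  96  95
  94  94  94  95  95  96  95  94  96  96  94  94  95  96  95  95  96  94
  94  94  95  94 101 100 100 275 275 276 275]
```

```bash
python3 -m handwheel '[[0.02,0.035,0,0,0,0.0155],[0.036,0.063,-0.02,0,0,0.0155],[0.054,0.094,-0.04,0,0,0.0155],[0.066,0.114,-0.07,0,0,0.0155],[0.073,0.126,-0.1,0,0,0.0155],[0.073,0.126,-0.1,0,0,0.0155],[0.073,0.126,-0.1,0,0,0.0155],[0.073,0.126,-0.1,0,0,0.0155]]'; python3 -m handwheel '[[0,0,-0.01,0.01,-0.043,0],[0,0,-0.02,0.0192,-0.0851,0],[0,0,-0.035,0.0192,-0.0851,0],[0,0,-0.045,0.0192,-0.0851,0],[0,0,-0.053,0.0192,-0.0851,0],[0,0,-0.055,0.0192,-0.0851,0],[0,0,-0.055,0.0192,-0.0851,0],[0,0,-0.055,0.0192,-0.0851,0]]'
python3 - <<'E'
from h import *
np.set_printoptions(precision=4,suppress=True)
s,im,d,m=rack(); cv2.imwrite("pics/w3.png",im); np.save("w3d.npy",d); np.save("w3s.npy",np.c_[s["tcp_rot"],s["position"]])
print(s["position"],s["tcp_rot"],s["force"])
E
```

```text
time_s: 5.97
position: [0.502, 0.1907, 0.2071]
tcp_rot: [[0.976, 0.22, 0.0], [0.22, -0.976, -0.0], [0.0, 0.0, -1.0]]
force: [-0.5, -0.7, -2.8]
opening: 0.617
grasp_force: 30.0
time_s: 6.63
position: [0.5028, 0.1909, 0.1527]
tcp_rot: [[0.96, 0.219, 0.172], [0.216, -0.976, 0.038], [0.176, 0.0, -0.984]]
force: [-0.4, -0.3, -2.8]
opening: 0.615
grasp_force: 30.0
[0.5028 0.1909 0.1527] [[ 0.9604  0.2195  0.1716]
 [ 0.2161 -0.9756  0.0384]
 [ 0.1758  0.0002 -0.9844]] [-0.3961 -0.2846 -2.7659]
```

View pics/w3.png

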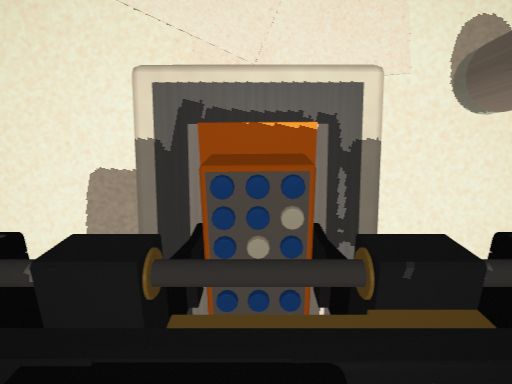

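Run:
```python
from h import *
np.set_printoptions(precision=4,suppress=True,linewidth=150)
d=np.load("w3d.npy"); S=np.load("w3s.npy"); R,p=S[:,:3],S[:,3]
c=cams.calibration("wrist");K=np.array(c["mtx"]);T=np.array(c["tool_from_camera"])
V,U=np.mgrid[:384,:512]
C=np.stack([(U-K[0,2])/K[0,0]*d,(V-K[1,2])/K[1,1]*d,d],-1)
t=C@T[:3,:3].T+T[:3,3]; w=t@R.T+p
L=[];Rr=[];sl=[];sr=[]
for v in range(130,200,3):
    z=w[v,:,2]; y=t[v,:,1]
    a=(z>.0905)&(z<.106)
    l=[u for u in range(165,215) if a[u]]; r=[u for u in range(300,355) if a[u]]
    k=[u for u in range(185,335) if z[u]>.112]
    if l and r: L.append(y[l[0]]);Rr.append(y[r[-1]])
    sl.append(y[k[0]]);sr.append(y[k[-1]])
    if v in(130,160,190): print(v,(z[178:212]*1000).astype(int),(z[305:345]*1000).astype(int))
print(np.array(L),np.array(Rr)); print(np.array(sl),np.array(sr))
print("plate c",(np.median(L)+np.median(Rr))/2,"rack c",(np.median(sl)+np.median(sr))/2)
```

```text
130 [ 85  84  85  84  85  84  84  84  85  94  94  94  95  94  94  94  93  94  95 132 133 133 134 134 133 133 134 133 134 132 134 134 134 135] [134 133 133 134 132 134 134 134 133 133 133 134  94  95  95  94  95  95  93  96  95  95  94  83  85  85  84  83  84  84  84  82  84  83  84  83  84
  85  85  84]
160 [ 83  85  84  85  84  84  83  84  85  84  95  94  94  94  94  95  94  94  95 100  99 131 132 131 131 130 130 150 151 154 153 153 154 152] [156 156 156 155 153 133 132 131 129 131 100 100  99  95  95  94  95  94  94  94  94  95  84  84  84  84  84  84  84  83  85  85  84  83  84  84  85
  83  85  83]
190 [ 84  83  84  84  84  84  83  84  83  84  84  93  94  95  94  95  94  93  95  95 100  99 163 164 164 163 164 164 164 164 164 164 170 169] [164 164 164 164 165 164 164 164 162 162  99 100  99  95  95  95  94  95  95  94  95  86  84  83  85  83  84  85  83  84  84  84  85  82  84  85  84
  83  84  84]
[-0.0503 -0.0504 -0.0497 -0.0497 -0.0501 -0.0495 -0.0499 -0.0498 -0.05   -0.0499 -0.0501 -0.0504 -0.0501 -0.0504 -0.0504 -0.0496 -0.0496 -0.05
 -0.0501 -0.05   -0.0502 -0.0499 -0.0501 -0.0501] [0.0455 0.0456 0.0457 0.0456 0.0451 0.0449 0.045  0.0452 0.0448 0.0454 0.0452 0.0455 0.0455 0.0454 0.0454 0.0455 0.0456 0.0459 0.045  0.0452 0.0451
 0.0453 0.0451 0.045 ]
[-0.0357 -0.0351 -0.035  -0.0352 -0.0354 -0.0353 -0.0349 -0.0351 -0.0352 -0.0354 -0.0353 -0.0347 -0.0287 -0.0017 -0.0285 -0.0288 -0.0289 -0.029
 -0.0284 -0.0284 -0.0287 -0.0291 -0.0291 -0.0293] [ 0.0303  0.0305  0.03    0.0302  0.0301  0.0305  0.0304  0.0306  0.0304  0.0301  0.0301  0.0304  0.0239  0.0246  0.0246  0.024   0.0242  0.0241
  0.0245  0.0243  0.0247  0.0246 -0.0017 -0.0017]
plate c -0.0023563067565104054 rack c -0.0023336132404802243
```

```bash
python3 -m handwheel '[[0,0,-0.005,0,0,0],[0,0,-0.0093,0,0,0],[-0.001,-0.0002,-0.0093,0,0,0],[-0.002,-0.0004,-0.0093,0,0,0],[-0.004,-0.0009,-0.0093,0,0,0],[-0.006,-0.0013,-0.0093,0,0,0],[-0.008,-0.0018,-0.0093,0,0,0],[-0.0098,-0.0022,-0.0093,0,0,0]]'; python3 -m handwheel '[[-0.001,-0.0002,0,0,0,0],[-0.002,-0.0004,0,0,0,0],[-0.003,-0.0007,0,0,0,0],[-0.004,-0.0009,0,0,0,0],[-0.005,-0.0011,0,0,0,0],[-0.006,-0.0013,0,0,0,0],[-0.007,-0.0015,0,0,0,0],[-0.008,-0.0018,0,0,0,0]]'
```

```text
time_s: 7.35
position: [0.4916, 0.1888, 0.1423]
tcp_rot: [[0.961, 0.22, 0.169], [0.217, -0.975, 0.038], [0.173, -0.0, -0.985]]
force: [-0.4, 0.2, -3.3]
opening: 0.624
grasp_force: 30.0
time_s: 8.02
position: [0.485, 0.1872, 0.1426]
tcp_rot: [[0.96, 0.22, 0.171], [0.216, -0.976, 0.039], [0.176, 0.0, -0.984]]
force: [2.9, 1.2, -3.7]
opening: 0.613
grasp_force: 30.0
```

```bash
python3 -m handwheel '[[-0.001,-0.0002,0,0,0,0],[-0.002,-0.0004,0,0,0,0],[-0.003,-0.0007,0,0,0,0],[-0.004,-0.0009,0,0,0,0],[-0.005,-0.0011,0,0,0,0],[-0.006,-0.0013,0,0,0,0],[-0.006,-0.0013,0,0,0,0],[-0.006,-0.0013,0,0,0,0]]'; python3 -m handwheel '[[-0.001,-0.0002,0,0,0,0],[-0.002,-0.0004,0,0,0,0],[-0.003,-0.0007,0,0,0,0],[-0.004,-0.0009,0,0,0,0],[-0.005,-0.0011,0,0,0,0],[-0.005,-0.0011,0,0,0,0],[-0.005,-0.0011,0,0,0,0],[-0.005,-0.0011,0,0,0,0]]'
```

```text
time_s: 8.68
position: [0.4781, 0.1857, 0.1423]
tcp_rot: [[0.961, 0.22, 0.17], [0.217, -0.975, 0.038], [0.174, 0.0, -0.985]]
force: [2.5, -0.2, -2.2]
opening: 0.624
grasp_force: 30.0
time_s: 9.35
position: [0.4746, 0.1849, 0.1427]
tcp_rot: [[0.96, 0.22, 0.173], [0.216, -0.976, 0.039], [0.177, 0.0, -0.984]]
force: [5.1, 0.9, -3.7]
opening: 0.618
grasp_force: 30.0
```

```bash
python3 -m handwheel '[[-0.001,-0.0002,0,0,0,0],[-0.002,-0.0004,0,0,0,0],[-0.003,-0.0007,0,0,0,0],[-0.0039,-0.0009,0,0,0,0],[-0.0039,-0.0009,0,0,0,0],[-0.0039,-0.0009,0,0,0,0],[-0.0039,-0.0009,0,0,0,0],[-0.0039,-0.0009,0,0,0,0]]'
python3 - <<'E'
from h import *
np.set_printoptions(precision=4,suppress=True)
s,im,d,m=rack(); cv2.imwrite("pics/w4.png",im); print(s["position"],s["force"],s["moment"])
im,d=cams.capture("scene"); cv2.imwrite("pics/s4.png",cv2.resize(im[130:290,280:440],None,fx=3.5,fy=3.5))
E
```

```text
time_s: 10.02
position: [0.472, 0.1842, 0.143]
tcp_rot: [[0.96, 0.219, 0.176], [0.216, -0.976, 0.039], [0.18, 0.0, -0.984]]
force: [7.2, 0.2, -4.1]
opening: 0.618
grasp_force: 30.0
[0.472  0.1842 0.143 ] [ 7.2406  0.2096 -4.0626] [ 0.2889 -1.2491 -0.0998]
```

View pics/s4.png

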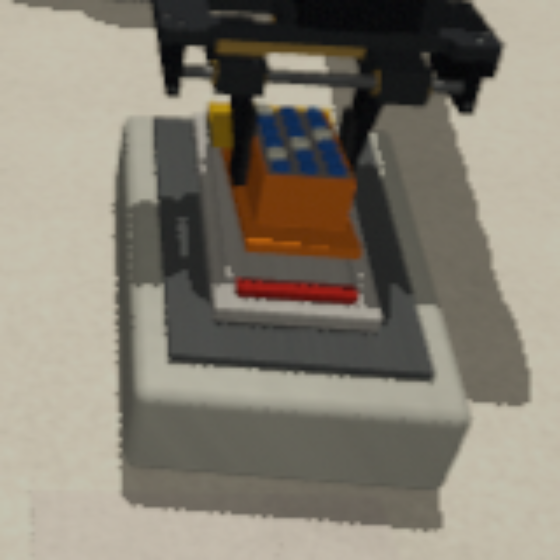

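```bash
python3 -m handwheel '[[-0.001,-0.0002,0,0,0,0],[-0.0015,-0.0003,0,0,0,0],[-0.0008,-0.0002,-0.001,-0.0019,0.0085,0],[0,0,-0.002,-0.0038,0.017,0],[0.0007,0.0002,-0.003,-0.0058,0.0255,0],[0.0015,0.0003,-0.004,-0.0077,0.034,0],[0.0023,0.0005,-0.0049,-0.0096,0.0425,0],[0.0023,0.0005,-0.0049,-0.0096,0.0425,0]]'
```

```text
time_s: 10.78
position: [0.4756, 0.185, 0.1382]
tcp_rot: [[0.971, 0.219, 0.093], [0.218, -0.976, 0.021], [0.095, 0.0, -0.995]]
force: [7.6, 2.0, -2.6]
opening: 0.621
grasp_force: 30.0
```

```bash
python3 -m handwheel '[[0.0002,0,-0.001,-0.0017,0.0076,0],[0.0008,0.0002,-0.002,-0.0034,0.0152,0],[0.0014,0.0003,-0.003,-0.0051,0.0227,0],[0.002,0.0004,-0.004,-0.0068,0.0303,0],[0.0027,0.0006,-0.0046,-0.0085,0.0379,0],[0.0027,0.0006,-0.0046,-0.0085,0.0379,0],[0.0027,0.0006,-0.0046,-0.0085,0.0379,0],[0.0027,0.0006,-0.0046,-0.0085,0.0379,0]]'
python3 - <<'E'
from h import *
np.set_printoptions(precision=4,suppress=True)
im,d=cams.capture("scene"); cv2.imwrite("pics/s5.png",cv2.resize(im[150:270,300:420],None,fx=5,fy=5,interpolation=cv2.INTER_CUBIC))
s=bot.read_state(); print(s["position"],s["force"],s["moment"])
E
```

```text
time_s: 11.45
position: [0.4776, 0.1854, 0.1336]
tcp_rot: [[0.976, 0.219, 0.017], [0.219, -0.976, 0.004], [0.018, 0.0, -1.0]]
force: [7.2, 1.6, -1.4]
opening: 0.618
grasp_force: 30.0
[0.4776 0.1855 0.1336] [ 8.3006  1.5532 -1.562 ] [ 0.2632 -1.3247 -0.1365]
```

View pics/s5.png

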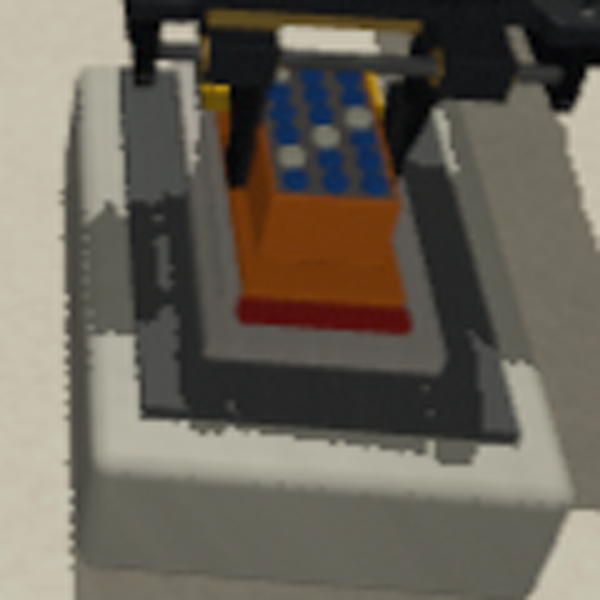

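```bash
python3 -m handwheel '[[0.0003,0.0001,-0.001,-0.001,0.0043,0],[0.0006,0.0001,-0.0015,-0.0019,0.0085,0],[0.0006,0.0001,-0.0022,-0.0019,0.0085,0],[0.0006,0.0001,-0.0022,-0.0019,0.0085,0],[0.0012,0.0003,-0.0022,-0.0019,0.0085,0],[0.0018,0.0004,-0.0022,-0.0019,0.0085,0],[0.0024,0.0005,-0.0022,-0.0019,0.0085,0],[0.0024,0.0005,-0.0022,-0.0019,0.0085,0]]'
```

```text
time_s: 12.17
position: [0.4787, 0.1857, 0.132]
tcp_rot: [[0.976, 0.219, -0.002], [0.219, -0.976, -0.0], [-0.002, -0.0, -1.0]]
force: [4.6, 0.2, 5.6]
opening: 0.619
grasp_force: 30.0
```

```bash
python3 -m handwheel '[[0.0004,0.0001,0,0,0,0],[0.0008,0.0002,0,0,0,0],[0.0012,0.0003,0,0,0,0],[0.0016,0.0004,0,0,0,0],[0.0016,0.0004,0,0,0,0],[0.0016,0.0004,0,0,0,0],[0.0016,0.0004,0,0,0,0],[0.0016,0.0004,0,0,0,0]]'
```

```text
time_s: 12.83
position: [0.4792, 0.1858, 0.132]
tcp_rot: [[0.976, 0.22, -0.004], [0.22, -0.976, -0.001], [-0.004, 0.0, -1.0]]
force: [2.0, -1.9, 7.0]
opening: 0.619
grasp_force: 30.0
```

```bash
python3 -m handwheel '[[0,0,0,0,0,0],[0,0,0,0,0,0],[0,0,0,0,0,0],[0,0,0,0,0,0],[0,0,0,0,0,0],[0,0,0,0,0,0],[0,0,0,0,0,0],[0,0,0,0,0,0]]' 0.8; python3 -m handwheel '[[0,0,0.01,0,0,0],[0,0,0.03,0,0,0],[0,0,0.06,0,0,0],[-0.01,-0.01,0.1,0,0,0],[-0.02,-0.04,0.14,0,0,0],[-0.03,-0.07,0.17,0,0,0],[-0.04,-0.1,0.18,0,0,0],[-0.05,-0.13,0.18,0,0,0]]'
python3 - <<'E'
from h import *
np.set_printoptions(precision=4,suppress=True)
s,im,d,m=rack(); cv2.imwrite("pics/w6.png",im)
R=np.array(s["tcp_rot"]);p=np.array(s["position"])
c=cams.calibration("wrist");K=np.array(c["mtx"]);T=np.array(c["tool_from_camera"])
h=cv2.cvtColor(im,cv2.COLOR_BGR2HSV); V,U=np.mgrid[:384,:512]
C=np.stack([(U-K[0,2])/K[0,0]*d,(V-K[1,2])/K[1,1]*d,d],-1)
w=(C@T[:3,:3].T+T[:3,3])@R.T+p
H=h[...,0];sat=(h[...,1]>150)&(d>0)
red=((H<4)|(H>176))&sat&(w[...,2]>.09); yel=(H>20)&(H<32)&sat&(w[...,2]>.1); ora=(H>=4)&(H<18)&sat&(w[...,2]>.09)
for n,m in(("red",red),("yel",yel)):
    q=w[m]; print(n,len(q),np.median(q[:,2]) if len(q) else 0, cv2.minAreaRect((q[:,:2]*1000).astype(np.float32)) if len(q)>9 else "")
q=w[ora]; k=q[abs(q[:,2]-.102)<.004]
n=np.array([.9755,.2198]); x=k[:,:2]@n-np.array([.4939,.1909])@n
for a in np.arange(-.08,.07,.01):
    b=(x>=a)&(x<a+.01)
    if b.sum()>5: print(round(a,2),b.sum(),k[b][:,2].mean().round(4))
tp=w[ora][abs(q[:,2]-.137)<.004]
if len(tp)>20: print(cv2.minAreaRect((tp[:,:2]*1000).astype(np.float32)))
print(s["force"])
E
```

```text
time_s: 13.5
position: [0.478, 0.1858, 0.1304]
tcp_rot: [[0.975, 0.22, -0.008], [0.22, -0.975, -0.002], [-0.008, -0.0, -1.0]]
force: [0.0, 0.1, 0.2]
opening: 0.893
grasp_force: 0.0
time_s: 14.17
position: [0.4296, 0.0545, 0.3152]
tcp_rot: [[0.975, 0.222, 0.002], [0.222, -0.975, -0.003], [0.002, 0.004, -1.0]]
force: [1.3, -0.7, -0.5]
opening: 0.899
grasp_force: 0.0
red 317 0.10084114050678614 ((549.9588012695312, 199.85330200195312), (5.967196941375732, 63.57485580444336), 12.793466567993164)
yel 2215 0.10999258935005413 ((407.1385498046875, 168.42860412597656), (42.50362014770508, 75.8712387084961), 12.563817024230957)
-0.07 203 0.1019
-0.06 73 0.1016
-0.05 75 0.1017
-0.04 76 0.1017
-0.03 73 0.1016
-0.02 76 0.1015
-0.01 81 0.1018
-0.0 78 0.1014
0.01 85 0.1014
0.02 78 0.1018
0.03 95 0.1016
0.04 488 0.1019
0.05 232 0.1019
((484.65728759765625, 184.40538024902344), (96.18045043945312, 39.91025924682617), 9.240010261535645)
[ 1.3477 -0.7147 -0.4511]
```

View pics/w6.png

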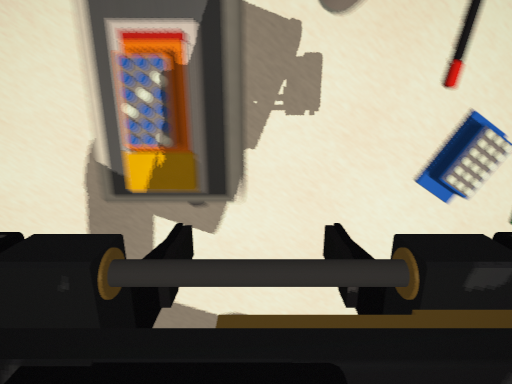

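```bash
python3 -m handwheel '[[0,0,0,0,0,0],[0,0,0,0,0,0],[0,0,0,0,0,0],[0,0,0,0,0,0],[0,0,0,0,0,0],[0,0,0,0,0,0],[0,0,0,0,0,0],[0,0,0,0,0,0]]' >/dev/null
python3 - <<'E'
from h import *
im,d=cams.capture("wrist"); cv2.imwrite("pics/w7.png",cv2.resize(im[10:210,80:250],None,fx=3.5,fy=3,interpolation=cv2.INTER_CUBIC))
E
```

```text
(no output)
```

View pics/w7.png

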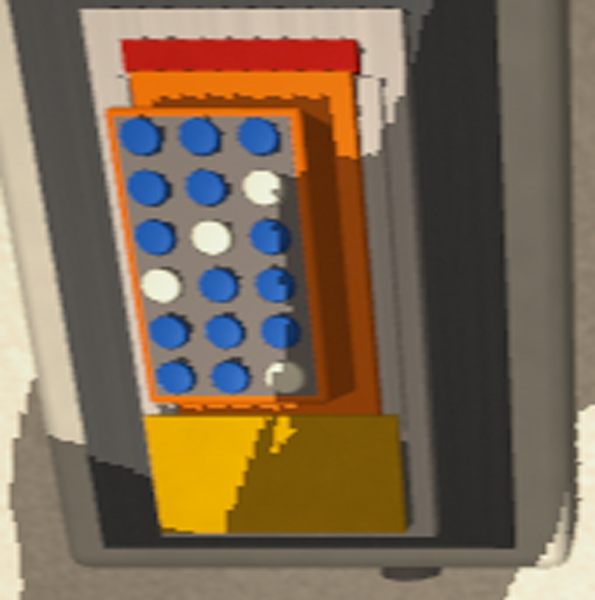

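The crop shows the rack lying flat. Its far skirt edge is tight against the red stop (row ~72) and its near end is under the yellow lip (row ~415), with nothing touching it.

```bash
python3 -c "
from rig import bot
print(bot.hand_in())"
```

```text
the job is handed in; nothing more can be done
None
```

The orange rack lies flat in the nest, its near end under the yellow lip and its far end tight against the red stop; the other items were left alone, and the job was handed in at about 15 s.

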